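# Turn the desk radio up one click

### The arm

A 6-joint arm with a two-finger parallel gripper is mounted at the origin on the work surface. World frame = base frame: x ahead of the robot, y to its left, z up, the work surface at z = 0. Lengths are in m, angles in rad, forces in N, time in s.
With the tool pointing down it reaches from about 0.3 to 0.875 m from the base axis. Payload 6.4 kg.
Tool frame: the origin (TCP) lies between the finger pads; the fingertips stand 22 mm ahead of it and the grasp point (between the pads) lies 3 mm ahead of it; z points along the fingers, y is the line along which they close (so a half turn about z gives the same grasp; the last joint's range is limited). The gripper opens to 85 mm and grips with 20 to 120 N. Pads are 22 mm wide; open, the fingers measure 114 mm over their backs; the gripper's body (76 mm by 85 mm) begins 54 mm behind the grasp point. The pads swing forward as they close: fully open they stand 13 mm farther back than shut.
Start: joints at [-1.483, 0.181, 1.607, -0, 1.354, -0.206], TCP at [0.167, -0.55, 0.226] pointing down, gripper open.
Joint ranges: [-2.99, 2.99], [-0.89, 2.07], [0.3, 2.58], [-1.14, 4.28], [0, 2.63], [-3.12, 3.12]. Speed limits (rad/s): [2.57, 2.57, 3.01, 3.14, 3.14, 3.14].

### API

Orientations are given as a unit quaternion [w, x, y, z].
In Python, from bench import ctrl, imaging, workorder gives the robot as it stands.
- The arm moves only by the shell command python3 -m pendant 'ROWS' [OPENING]. ROWS is JSON, a list of rows, each a list of 4 numbers: the shift along the tool's x, y, z in cm, then the turn about the tool's z in degrees. In form: [[dx, dy, dz, roll], ...]. A call has 1 to 12 rows; each row is the pose to reach, as a shift and turn from the pose commanded when the call began, along the tool's axes at that moment; what a row does not reach only later rows make up. A row lasts 1/12 s, in which the tool goes at most 41.7 mm and 7.16 degrees, less where a joint would pass 70% of its speed; a pose out of reach is approached as far as the arm can. A call with a gripper value outside its range is refused whole. OPENING is the opening, from 0 (shut) to 1 (fully open), set as the call begins (- or left out, the last holds). The fingers move at their own pace and stop on an object; the grip force is fixed at half the most. Time passes only in rows, so rows that repeat a pose let the fingers close. It gives the time, the measured TCP pose, the force, the opening and the grip force at its end, in the units of the state.
- ctrl.get_obs(): the state, without advancing time (a new reading comes with each control period).
- imaging.camera(name): name is "scene" or "top"; returns the picture (480x640x3 uint8, red, green, blue); there is no depth.
- imaging.camera_info(name): a dict with "K" (3x3 intrinsics, pixels), "k1" (the pictures are not rectified: a ray, as slopes to the right and down, at radius r is drawn at 1 + k1 r^2 times it, then the intrinsics apply), "T" (4x4, takes a point from camera to world coordinates). Camera axes: x right, y up, looking along -z (the intrinsics and any distortion apply to the point x, -y, -z); pixel columns grow to the right and rows downward; lengths in m; the calibration is good to about 2 mm. A picture is of the moment at which its call begins. camera_info takes no time and is no camera call.
- workorder.hand_in(): hands the job in; it is judged then, once.
The state is a dict: "time_s": time; "q": joint angles; "dq": joint speeds; "joint_efforts": joint torques, N m; "eef_pos": TCP position; "eef_rot": TCP orientation; "wrist_force": force on the tool from outside, world axes, zero at the start; "torque": the same for the moment, N m; "opening": opening from 0.0 (shut) to 1.0 (fully open); "grasp_force": force on a finger pad.
Only numpy, scipy, OpenCV 4.12 (cv2) and the standard library are available. Lean on these libraries where they do the work, as an engineer would, in place of code of your own. Each camera call takes 0.05 s, during which the arm holds its last target. There are 200 camera calls.

### The job

Turn the radio on the desk up by exactly one click: lay closed fingertips on the top of its knurled thumbwheel, press lightly and drag the wheel's top towards the longest of the three marks until it clicks into the next stop, then take the hand away. Roll the wheel by fingertip friction only, without pinching it by its two flat side faces, and leave the hole punch, wooden block and dish where they are.

Things in the scene. Friction and masses are not known exactly. Their poses are not given: they have to be found in the camera images.
- radio: Small wooden desk radio fixed to the desk, 100 x 210 x 62 mm (x, y, z). Origin: centre of its underside, on the desk; its dark grille front looks along -x, y runs along its length. A thumbwheel on edge sticks 15 mm up through the middle of its top. A thin folded aerial lies along the rear edge of the top (x = +40 mm, up to 69 mm high).
- wheel_top (a point): The highest point of the thumbwheel when nobody presses it, fixed in the radio's frame at x = 0, y = 0, z = 77 mm; its axes are the radio's.
- long_mark (a point): Middle of the longest of three white marks on the radio's top (62 mm high) in front of the wheel: long (18 mm) at radio y = -17 mm, middle (12 mm) at y = 0, short (6 mm) at y = +17 mm. Each runs along x and begins 21 mm in front of the wheel's middle.
- wheel (a joint): Turn of the thumbwheel, rad. Click stops: -0.5 (index line at the short mark), 0 (line on top, at the middle mark), +0.5 (line at the long mark); ends at about +-0.6. Growing = the wheel's top moves along the radio's -y, to the long mark = louder. It starts in the stop -0.5 or 0. Let go, it springs into the nearest stop (humps at +-0.25). 0.5 rad = 17.5 mm of rim travel.
- axle: The wheel with its axle: knurled metal disc on edge, radius 35 mm, rim 24 mm wide (29 mm over the side faces). Origin on the axle, 42 mm above the desk, axle along the radio's x. It is sprung: pressed from above it yields from about 2 N, then 1 N per mm, up to 6 mm. Pressed in 3 to 5 mm, a fingertip moved level along y rolls it without slip; about 1.5 N along the rim turns it.
- index (a point): The dark index line across the wheel's rim (3.6 mm wide), point on the rim in the middle of its width; it turns with the wheel, 35 mm from the axle.
- face_near: The wheel's flat side face on the radio's front (-x) side, a disc of radius 32 mm, standing up to 12 mm above the radio's top. Origin on the axle. Not to be pinched.
- face_far: The wheel's flat side face on the rear (+x) side, the same. Not to be pinched.
- punch: Loose metal hole punch, 105 x 50 x 62 mm, origin at the centre of its underside. Bystander.
- block: Loose wooden block, 70 x 45 x 40 mm, origin at the centre of its underside. Bystander.
- dish: Loose white ceramic dish, 100 mm across, 32 mm high, origin at the centre of its underside. Bystander.
Things that resemble listed ones, but are neither listed nor needed, are in the scene too. What is shaped like the radio but blue or yellow is not meant.

How it is judged:
By the outcome, as a careful person would: the job done as asked, in the order asked, and still so for the second after the job is handed in, with the robot touching nothing.
It also fails if it takes over 32 s, if anything falls off the work surface, if the arm or the gripper's body presses on something with over 40 N, if the wrist force passes 120 N, or if a joint passes its speed limit or range.

## Working session

There is one attempt and no reset: what is moved stays moved. The work goes in short steps, Python scripts to look and compute and a shell command to move; the robot and the scene stay as the last step left them, time stands still between calls to the robot, and variables do not carry over. Pictures are saved under pics/ and viewed, at most 10 in all, crops included, and the job is handed in when it is done.

```bash
mkdir -p pics
cat > h.py <<'E'
import numpy as np,cv2
from bench import ctrl,imaging,workorder
def snap(c,fn,crop=None,s=1):
    im=imaging.camera(c)[:,:,::-1].copy()
    cv2.imwrite('pics/raw_'+fn,im)
    if crop: x0,y0,x1,y1=crop; im=im[y0:y1,x0:x1]
    cv2.imwrite('pics/'+fn,cv2.resize(im,None,fx=s,fy=s,interpolation=cv2.INTER_CUBIC))
def ray(c,u,v):
    i=imaging.camera_info(c);K=np.array(i['K']);T=np.array(i['T'])
    p=cv2.undistortPoints(np.array([[[u,v]]],float),K,np.array([i['k1'],0,0,0.]))[0,0]
    return T[:3,3],T[:3,:3]@np.array([p[0],-p[1],-1])
def at(c,u,v,z):
    o,d=ray(c,u,v);return o+d*(z-o[2])/d[2]
def proj(c,P):
    i=imaging.camera_info(c);K=np.array(i['K']);T=np.array(i['T'])
    q=T[:3,:3].T@(np.array(P)-T[:3,3]);x=q[0]/-q[2];y=-q[1]/-q[2]
    f=1+i['k1']*(x*x+y*y);return (K@[x*f,y*f,1])[:2]
E
python3 - <<'E'
from h import *
snap('top','a.png');snap('scene','b.png')
for c in('top','scene'):print(imaging.camera_info(c))
print(ctrl.get_obs())
E
```

```text
{'K': array([[516.38986565,   0.        , 318.87006686],
       [  0.        , 516.38986565, 237.56462223],
       [  0.        ,   0.        ,   1.        ]]), 'k1': -0.053338149544867736, 'T': array([[ 0.03348081,  0.97426858, -0.22288961,  0.39373424],
       [-0.99942799,  0.03370122, -0.00281585,  0.04037634],
       [ 0.00476826,  0.22285639,  0.97483962,  0.95583861],
       [ 0.        ,  0.        ,  0.        ,  1.        ]])}
{'K': array([[578.54287748,   0.        , 321.1504395 ],
       [  0.        , 578.54287748, 233.94704571],
       [  0.        ,   0.        ,   1.        ]]), 'k1': 0.009260241715634866, 'T': array([[-0.75199165, -0.4669603 ,  0.46524901,  1.04419764],
       [ 0.65900186, -0.51651055,  0.54674803,  0.56098027],
       [-0.0150036 ,  0.71774991,  0.69613932,  0.7262586 ],
       [ 0.        ,  0.        ,  0.        ,  1.        ]])}
{'time_s': 0.1, 'q': array([-1.48324006e+00,  1.81492355e-01,  1.60787215e+00,  2.06454207e-06,
        1.35377188e+00, -2.06270054e-01]), 'dq': array([ 0.00125117, -0.00099531, -0.0037098 ,  0.00023897, -0.00076881,
        0.00103761]), 'joint_efforts': array([ 6.10189563e-04, -4.45876408e+01, -3.52237701e+01, -2.53809703e-04,
        4.13058660e-03, -1.43086157e-05]), 'eef_pos': array([ 0.16652068, -0.54985953,  0.22557717]), 'eef_rot': array([-7.70445596e-04,  9.89227396e-01,  1.46384981e-01,  4.67947045e-05]), 'wrist_force': array([ 0.26700965, -0.91003564, -0.50675099]), 'torque': array([ 0.0219488 ,  0.01177868, -0.04801744]), 'grasp_force': 0.0, 'opening': 1.002399910916118}
```

View pics/a.png

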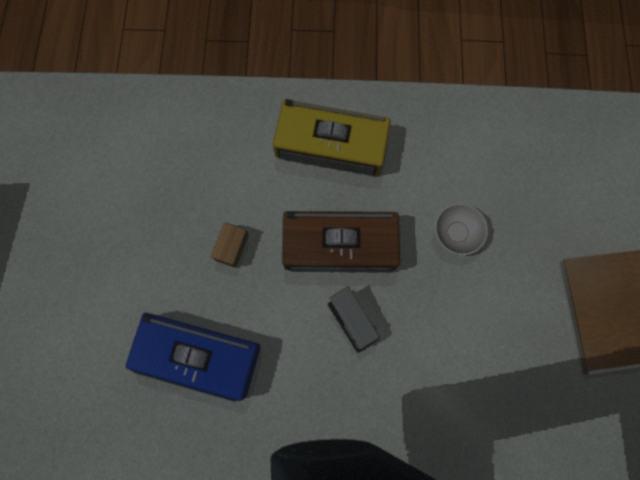

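View pics/b.png

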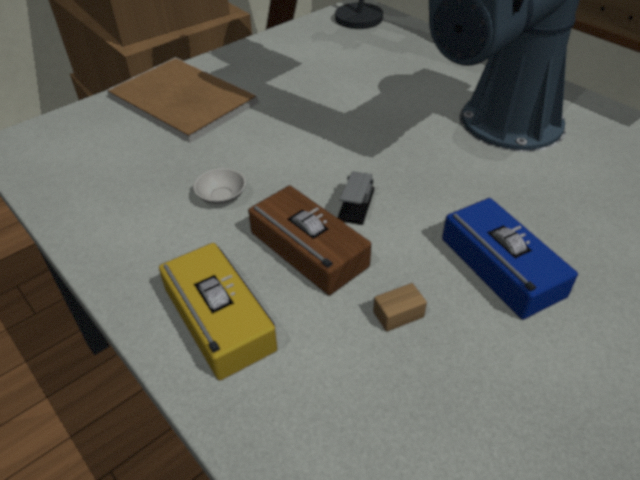

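The top view shows the wooden radio around (341,241), with its wheel at (341,237) and the marks below it. The punch is at (354,320), the block at (230,244) and the dish at (462,230). I'll enlarge the radio next.

Run:
```python
from h import *
im=cv2.imread('pics/raw_a.png')[200:280,275:410]
im2=cv2.resize(im,None,fx=5.9,fy=5.9,interpolation=cv2.INTER_CUBIC)
cv2.imwrite('pics/c.png',cv2.convertScaleAbs(im2,alpha=1.6))
```

```text
(no output)
```

View pics/c.png

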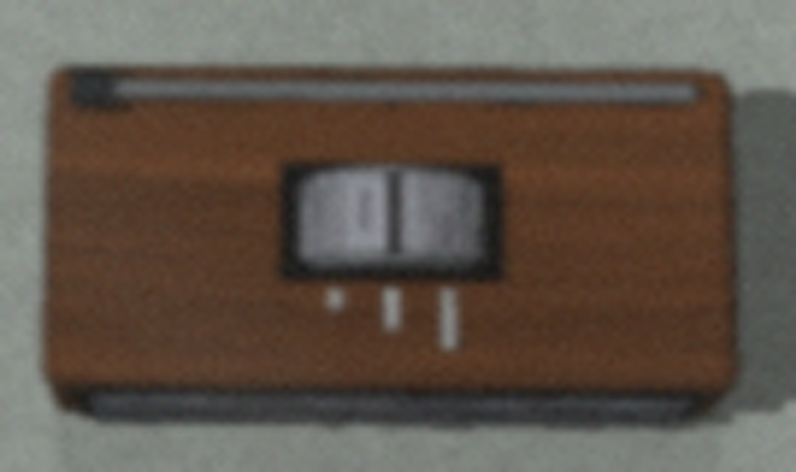

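Its index line (crop 395,212) sits at the middle mark, so the wheel starts in stop 0 and needs about +0.5, towards image right.

Run:
```python
from h import *
f=lambda x,y,z:at('top',275+(x+.5)/5.9-.5,200+(y+.5)/5.9-.5,z)
w=f(395,212,.077)
print('wheel',w)
rl,rr,fl,fr=[f(*p,.062) for p in[(50,72),(735,76),(45,385),(738,390)]]
print('corners',rl,rr,fl,fr,'centre',(rl+rr+fl+fr)/4)
d=f(700,95,.069)-f(110,88,.069);yaw=np.arctan2(d[0],-d[1]);print('yaw aerial deg',np.degrees(np.arctan2(d[0],-d[1])),np.linalg.norm(rr-rl),np.linalg.norm(fr-fl),np.linalg.norm(rl-fl))
e=fr-fl;print('front',np.degrees(np.arctan2(e[0],-e[1])))
print('marks',[f(*p,.062) for p in[(335,299),(392,309),(450,319)]])
# scene-cam check
print('scene pix wheel',proj('scene',w))
from scipy.spatial.transform import Rotation as R
q=ctrl.get_obs()['eef_rot'];print(R.from_quat(np.r_[q[1:],q[0]]).as_matrix())
```

```text
wheel [0.59971302 0.00344564 0.077     ]
corners [0.64334742 0.10883397 0.062     ] [ 0.64940339 -0.09989197  0.062     ] [0.54681873 0.10559569 0.062     ] [ 0.55233805 -0.10067384  0.062     ] centre [0.5979769  0.00346596 0.062     ]
yaw aerial deg 1.3026330278729945 0.20881377660103237 0.20634335996818956 0.09658299438107666
front 1.532745124418774
marks [array([0.57587587, 0.02013588, 0.062     ]), array([0.57341128, 0.00300481, 0.062     ]), array([ 0.57095874, -0.01440764,  0.062     ])]
scene pix wheel [307.08510422 216.22076128]
[[ 9.57142870e-01  2.89616140e-01 -1.32982121e-04]
 [ 2.89615996e-01 -9.57141687e-01  1.53799187e-03]
 [ 3.18144536e-04 -1.51059170e-03 -9.99998808e-01]]
```

```bash
python3 -m pendant '[[1,-0.7,0,-4],[3,-2.1,0,-10],[5.6,-4,0,-17],[8.4,-6,0,-24],[11.2,-8,0,-31],[14,-10,0,-38],[16.8,-12,0,-45],[19.6,-14,0,-52],[22.4,-16,0,-59],[25.2,-18,0,-66],[28,-20,0,-72],[30.8,-22,0,-74.6]]' 0
cat > t.py <<'E'
from h import *
from scipy.spatial.transform import Rotation as R
import sys
o=ctrl.get_obs();q=o['eef_rot'];M=R.from_quat(np.r_[q[1:],q[0]]).as_matrix()
t=np.array([float(v) for v in sys.argv[1:4]])
print('delta cm',100*M.T@(t-o['eef_pos']),'heading',np.degrees(np.arctan2(M[1,0],M[0,0])),o['wrist_force'])
E
python3 t.py .599 .0115 .14
```

```text
time_s: 1.1
eef_pos: [0.3982, -0.2489, 0.2262]
eef_rot: [-0.0, 0.696, 0.718, 0.0]
wrist_force: [1.0, 0.2, 0.4]
opening: 0.001
grasp_force: 0.0
delta cm [25.41865143 20.86270017  8.62112655] heading 91.73783307507153 [1.03560897 0.24105491 0.37859106]
```

```bash
python3 -m pendant '[[2,1.6,0,0],[4.5,3.7,0,0],[7,5.7,0,0],[9.6,7.9,0,0],[12.2,10,0,0],[14.8,12.2,0,0],[17.4,14.3,1,0],[20,16.4,3,0],[22.4,18.4,5,0],[24.4,20,7,0],[25.4,20.9,8.6,0],[25.4,20.9,8.6,0]]'; python3 t.py .599 .0115 .14
python3 - <<'E'
from h import *
snap('scene','d.png',(240,140,390,250),5)
E
```

```text
time_s: 2.1
eef_pos: [0.5985, 0.0115, 0.1357]
eef_rot: [-0.003, 0.697, 0.717, -0.002]
wrist_force: [-2.0, -0.3, -0.9]
opening: -0.001
grasp_force: 0.0
delta cm [ 0.0022706   0.04417207 -0.42696538] heading 91.5969190342567 [-2.01671668 -0.30416871 -0.90616804]
```

View pics/d.png

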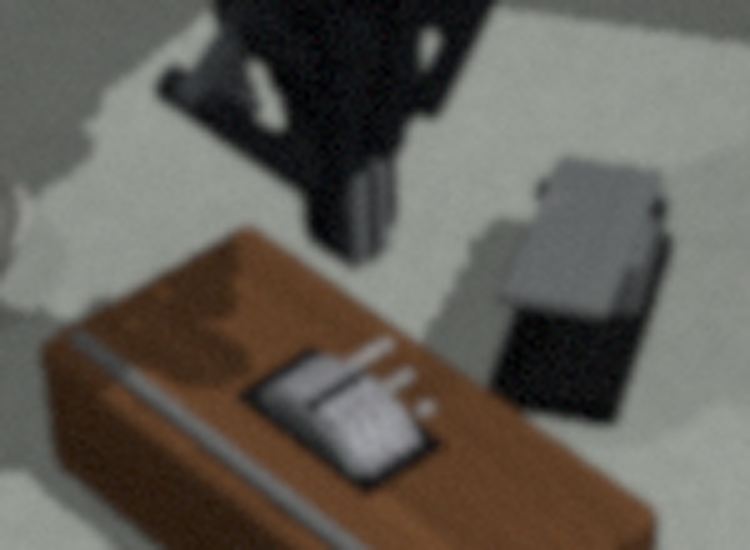

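The wheel's line in the scene view is at about (307.6,218.4) against a predicted (307,216), so the two cameras agree. The closed fingertips hang above it. I'll go down to just above the wheel.

```bash
python3 -c "
from h import *
print(at('scene',307.6,218.4,.077))"; python3 -m pendant '[[0,0,0,0],[0,0,0.5,0],[0,0,1.2,0],[0,0,2,0],[0,0,2.8,0],[0,0,3.2,0],[0,0,3.2,0],[0,0,3.2,0],[0,0,3.2,0]]'; python3 t.py .599 .0115 .095
```

```text
[0.60254388 0.00811475 0.077     ]
time_s: 2.9
eef_pos: [0.6004, 0.0085, 0.1086]
eef_rot: [0.0, 0.698, 0.716, 0.0]
wrist_force: [0.2, 0.2, -0.4]
opening: 0.002
grasp_force: 0.0
delta cm [ 0.30537602 -0.13405525  1.36024586] heading 91.43169803949739 [ 0.24695218  0.24945419 -0.38233168]
```

```bash
python3 -m pendant '[[0.5,0,0.3,0],[0.5,0,0.6,0],[0.5,0,0.8,0],[0.5,0,1,0],[0.5,0,1.15,0],[0.5,0,1.25,0],[0.5,0,1.35,0],[0.5,0,1.35,0],[0.5,0,1.35,0]]'; python3 t.py .601 -.0025 .095
```

```text
time_s: 3.65
eef_pos: [0.6001, 0.0135, 0.0949]
eef_rot: [-0.0, 0.698, 0.716, 0.0]
wrist_force: [-0.5, -0.3, 0.4]
opening: -0.0
grasp_force: 0.0
delta cm [-1.60049282  0.05086831 -0.01280333] heading 91.4274650694194 [-0.53942993 -0.29966009  0.44482553]
```

```bash
python3 -m pendant '[[0,0,0.1,0],[0,0,0.1,0],[0,0,0.1,0]]'|grep -E 'pos|wrist';python3 -m pendant '[[0,0,0.1,0],[0,0,0.1,0],[0,0,0.1,0]]'|grep -E 'pos|wrist'
python3 - <<'E'
from h import *
snap('scene','e.png',(240,140,390,250),5)
E
```

```text
eef_pos: [0.6, 0.0135, 0.0939]
wrist_force: [1.0, 0.2, -0.2]
eef_pos: [0.6, 0.0136, 0.0928]
wrist_force: [0.4, -1.3, -0.6]
```

View pics/e.png

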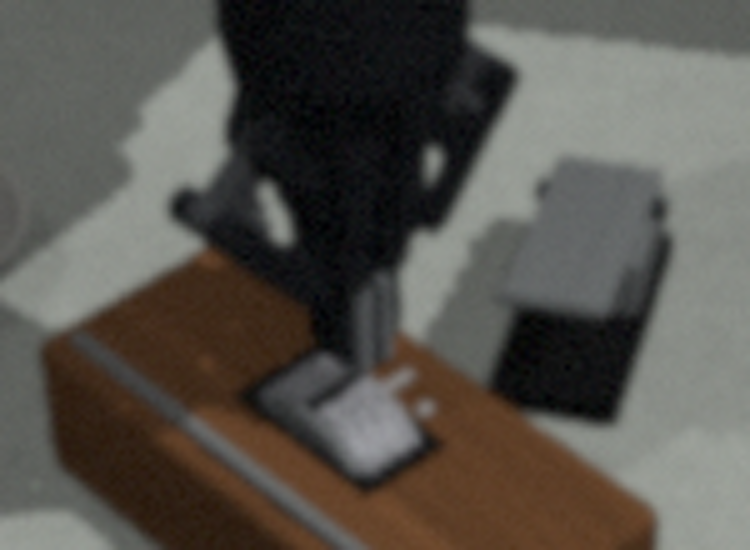

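The tips' lower end is at crop (365,370). That is short of the wheel's near edge and not yet in contact. I'll compare it with the predicted tip pixel.

Run:
```python
from h import *
p=ctrl.get_obs()['eef_pos']; print(p)
for dx in(-.006,.006):
  for dy in(-.011,.011):
    print(dx,dy,(proj('scene',p+[dx,dy,-.022])-[240,140])*5)
# wheel-face reference
for n,P in dict(top=(.601,.0055,.077),longm=(.571,-.0135,.062),mid=(.574,.004,.062),short=(.577,.021,.062)).items(): print(n,(proj('scene',P)-[240,140])*5)
snap('top','f.png',(275,180,405,280),6)
```

```text
[0.60003623 0.01356539 0.09283086]
-0.006 -0.011 [347.22789357 385.72059512]
-0.006 0.011 [390.22662071 418.94389708]
0.006 -0.011 [319.85087437 402.02455621]
0.006 0.011 [362.75636397 435.6480646 ]
top [336.46062557 385.94372559]
longm [368.66885719 350.9730898 ]
mid [395.48057227 380.29078608]
short [421.91266283 409.51776441]
```

View pics/f.png

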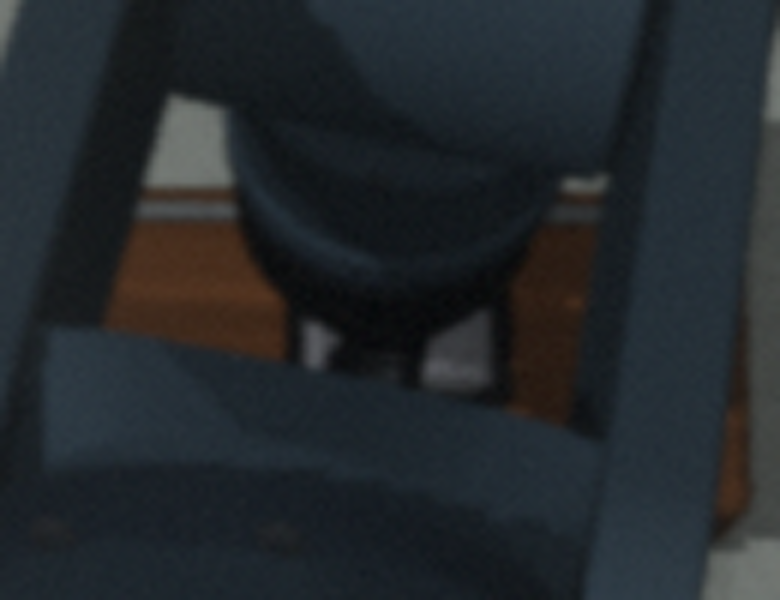

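The marks project correctly, but the tips are drawn about 65 crop px too high (roughly 25 mm). No force is felt either, so the tips really are higher than stated. I'll feel my way down in small steps.

```bash
python3 -m pendant '[[0,0,0.15,0],[0,0,0.3,0],[0,0,0.45,0],[0,0,0.6,0],[0,0,0.6,0],[0,0,0.6,0]]'|grep -E 'pos|wrist'; python3 -c "
from h import *
snap('scene','g.png',(240,140,390,250),5)"
```

```text
eef_pos: [0.5999, 0.0136, 0.0867]
wrist_force: [0.1, 0.7, -0.6]
```

View pics/g.png

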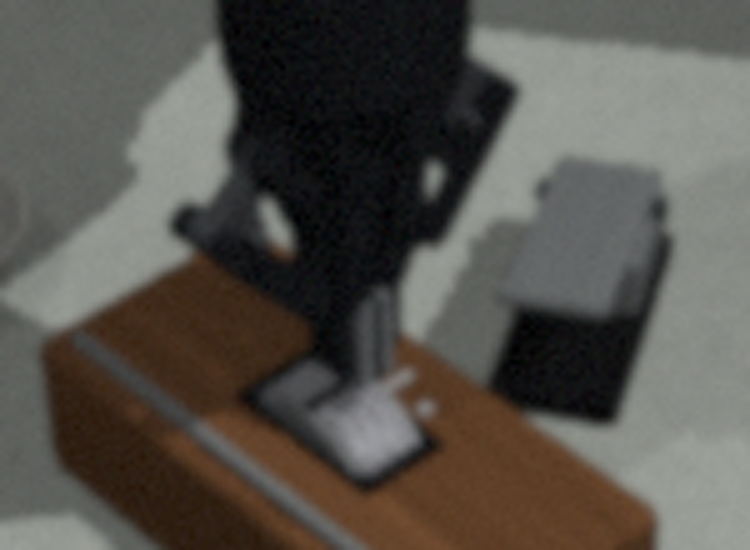

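The tips dropped about 14 px for 6 mm and still show no contact. I'll continue down.

```bash
for i in 1; do python3 -m pendant '[[0,0,0.15,0],[0,0,0.3,0],[0,0,0.4,0],[0,0,0.4,0],[0,0,0.4,0]]'|grep -E 'pos|wrist'; done;  python3 -c "
from h import *
f=[ctrl.get_obs()['wrist_force']]
print(f)"
```

```text
eef_pos: [0.6, 0.0135, 0.0828]
wrist_force: [-1.3, -0.6, -0.0]
[array([-1.27172319, -0.56393218, -0.0226035 ])]
```

```bash
python3 -m pendant '[[0,0,0.1,0],[0,0,0.2,0],[0,0,0.2,0],[0,0,0.2,0]]'|grep -E 'pos|wrist'
```

```text
eef_pos: [0.6, 0.0135, 0.0808]
wrist_force: [-1.0, 0.5, 0.6]
```

```bash
python3 -m pendant '[[0,0,0.1,0],[0,0,0.2,0],[0,0,0.2,0],[0,0,0.2,0]]'|grep -E 'pos|wrist'
```

```text
eef_pos: [0.6, 0.0136, 0.0788]
wrist_force: [0.0, 0.6, 0.3]
```

```bash
python3 -c "
from h import *
snap('scene','i.png',(270,170,370,245),8)"
```

```text
(no output)
```

View pics/i.png

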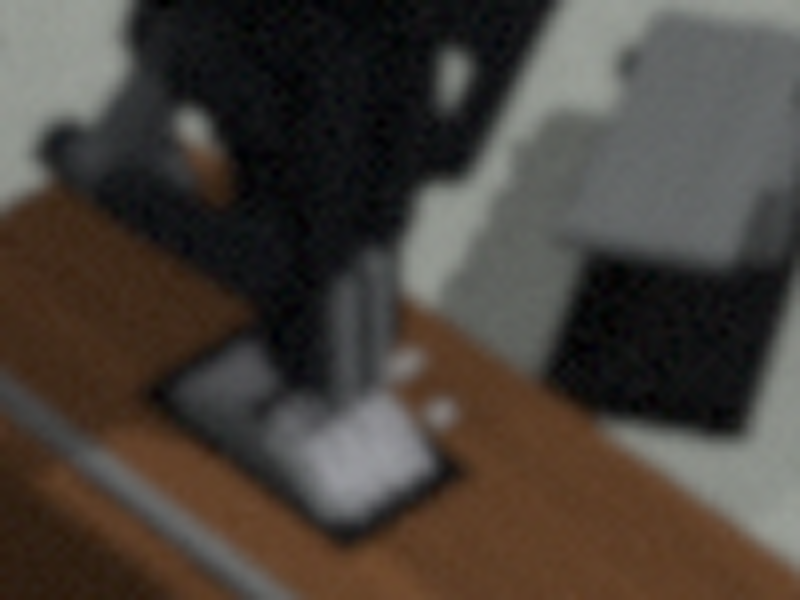

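The tips are at crop (340,405), about 6 to 7 mm short of touching. I'll keep going in 2 mm steps.

```bash
python3 -m pendant '[[0,0,0.1,0],[0,0,0.2,0],[0,0,0.3,0],[0,0,0.3,0],[0,0,0.3,0]]'|grep -E 'pos|wrist'
```

```text
eef_pos: [0.6, 0.0136, 0.0757]
wrist_force: [-0.9, 0.1, 0.5]
```

```bash
python3 -m pendant '[[0,0,0.1,0],[0,0,0.2,0],[0,0,0.2,0],[0,0,0.2,0]]'|grep -E 'pos|wrist'
```

```text
eef_pos: [0.6, 0.0136, 0.0738]
wrist_force: [0.3, -0.2, 0.3]
```

```bash
python3 -m pendant '[[0,0,0.1,0],[0,0,0.1,0],[0,0,0.1,0]]'|grep -E 'pos|wrist'
```

```text
eef_pos: [0.6, 0.0136, 0.0728]
wrist_force: [-0.9, -0.1, -0.9]
```

```bash
python3 -m pendant '[[0,0,0.1,0],[0,0,0.15,0],[0,0,0.15,0],[0,0,0.15,0]]'|grep -E 'pos|wrist'
```

```text
eef_pos: [0.6003, 0.0135, 0.0717]
wrist_force: [0.1, 0.8, 2.9]
```

```bash
python3 -m pendant '[[0,0,0.1,0],[0,0,0.15,0],[0,0,0.15,0],[0,0,0.15,0]]'|grep -E 'pos|wrist'
```

```text
eef_pos: [0.6003, 0.0135, 0.0701]
wrist_force: [0.7, 0.7, 3.6]
```

```bash
python3 -m pendant '[[0,0,0.1,0],[0,0,0.15,0],[0,0,0.15,0],[0,0,0.15,0]]'|grep -E 'pos|wrist'
```

```text
eef_pos: [0.6003, 0.0135, 0.0686]
wrist_force: [-0.7, -0.1, 5.2]
```

Contact came at about TCP z 0.072, and the wheel is now pressed in about 3.5 mm at 5 N. I'll press 0.5 mm more and drag towards the long mark.

```bash
python3 -m pendant '[[0,0,0.05,0],[0,0,0.05,0],[-0.15,0,0.05,0],[-0.3,0,0.05,0],[-0.45,0,0.05,0],[-0.6,0,0.05,0],[-0.75,0,0.05,0],[-0.9,0,0.05,0],[-0.9,0,0.05,0]]'|grep -E 'pos|wrist'
```

```text
eef_pos: [0.6006, 0.0042, 0.0683]
wrist_force: [-0.4, -0.4, 7.0]
```

```bash
python3 -m pendant '[[-0.15,0,0,0],[-0.3,0,0,0],[-0.45,0,0,0],[-0.6,0,0,0],[-0.75,0,0,0],[-0.8,0,0,0],[-0.8,0,0,0],[-0.8,0,0,0]]'|grep -E 'pos|wrist|time'
```

```text
time_s: 9.35
eef_pos: [0.6008, -0.0037, 0.0682]
wrist_force: [-0.6, -0.6, 5.9]
```

```bash
python3 -m pendant '[[0,0,-0.3,0],[0,0,-0.8,0],[0,0,-1.6,0],[0,0,-3,0],[0,0,-5,0],[0,0,-7.5,0],[0,0,-10,0],[0,0,-12.5,0],[0,0,-14,0],[0,0,-14,0],[0,0,-14,0]]'|grep -E 'pos|wrist|time'; python3 -c "
from h import *
snap('scene','j.png',(240,140,390,250),5)"
```

```text
time_s: 10.27
eef_pos: [0.6007, -0.0035, 0.2087]
wrist_force: [0.5, -0.2, -0.5]
```

View pics/j.png

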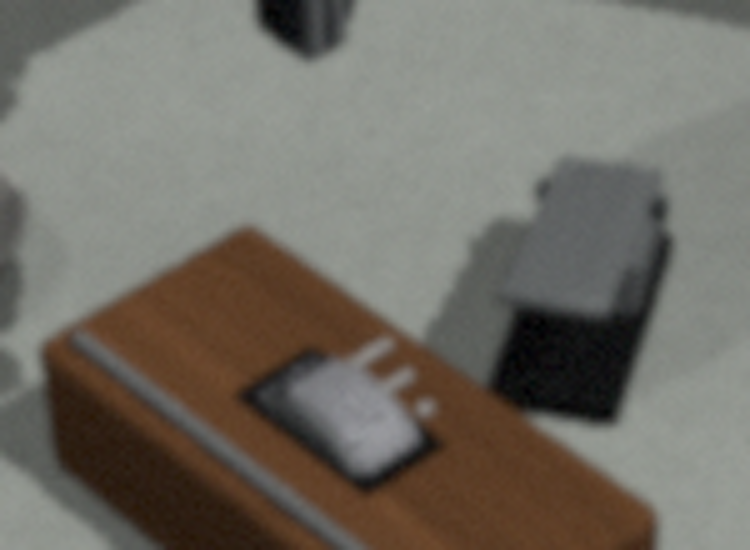

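The index line has left the top, and the radio and punch are undisturbed. I'll back the hand off and confirm from the top camera.

```bash
python3 -m pendant '[[0,-1,0,0],[0,-3,0,0],[0,-5.5,0,0],[0,-8,0,0],[0,-10.5,0,0],[0,-13,0,0],[0,-15.5,0,0],[0,-18,0,0],[0,-20,0,0],[0,-21,0,0],[0,-21,0,0]]'|grep -E 'pos|wrist|time'; python3 -c "
from h import *
im=imaging.camera('top')[:,:,::-1]
a=cv2.resize(im[200:280,275:410].copy(),None,fx=5.9,fy=5.9,interpolation=cv2.INTER_CUBIC)
cv2.imwrite('pics/k.png',cv2.convertScaleAbs(a,alpha=1.6))"
```

```text
time_s: 11.23
eef_pos: [0.3878, -0.0081, 0.206]
wrist_force: [-0.3, 0.2, -0.1]
```

View pics/k.png

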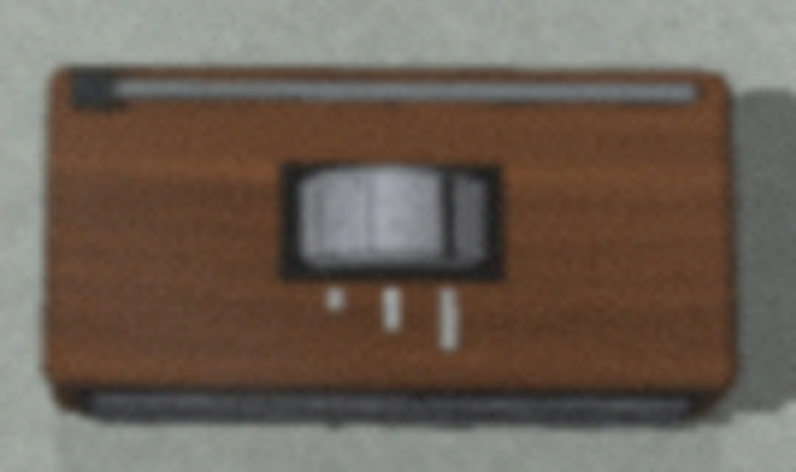

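The index line (449,212) now sits at the long mark (450,319), so the wheel is in stop +0.5.

```bash
python3 -c "
from h import *
print(workorder.hand_in())"
```

```text
the job is handed in; nothing more can be done
None
```

The radio is turned up by exactly one click: the index line moved from the middle mark to the long mark by fingertip friction alone, the hand is clear, nothing else was touched, and the job was handed in at about 11 s.

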